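Jack up the photo stage and lock it

ROBOT

A 7-joint arm with a two-finger parallel gripper is mounted at the origin on the work surface. World frame = base frame: x ahead of the robot, y to its left, z up, the work surface at z = 0. Lengths are in m, angles in rad, forces in N, time in s.
With the tool pointing down it reaches from about 0.4 to 0.875 m from the base axis. Payload 19.3 kg.
Tool frame: the origin (TCP) lies between the finger pads; the fingertips stand bot.tcp_to_tips ahead of it and the grasp point (between the pads) is the TCP (bot.tcp_to_tips is the distance from the TCP to the fingertips, in m); z points along the fingers, y is the line along which they close (so a half turn about z gives the same grasp; the last joint's range is limited). The gripper opens to 85 mm and grips with 20 to 120 N. Pads are 22 mm wide; open, the fingers measure 114 mm over their backs; the gripper's body (76 mm by 85 mm) begins 54 mm behind the grasp point. The pads swing forward as they close: fully open they stand 13 mm farther back than shut.
Start: joints at [1.119, 0.521, -0.036, 1.599, 0.021, 1.021, -0.113], TCP at [0.233, -0.58, 0.25] pointing down, gripper open.
Joint ranges: [-2.91, 2.91], [-0.3, 2.13], [-1.5, 1.42], [0.17, 2.43], [-1.26, 4.41], [0.16, 1.93], [-2.52, 2.52]. Speed limits (rad/s): [1.89, 1.89, 2.39, 2.39, 3.01, 3.01, 3.01].

INTERFACE

Orientations are given as [roll, pitch, yaw] about the fixed x, y, z axes, in that order (R = Rz(yaw) Ry(pitch) Rx(roll)).
In Python, from workcell import telemetry, grab_frame, bot gives the robot as it stands. The module is installed in compiled form; this text tells all that it offers.
- The arm moves only by the shell command python3 -m crank 'ROWS' [FORCE]. ROWS is text: rows parted by semicolons, each of 7 numbers parted by spaces: the finger opening in m, from 0 to 0.0854, then the shift along the tool's x, y, z in m, then the turn, a rotation vector about the tool's x, y, z in degrees. A call has exactly 8 rows; each row shifts and turns the commanded pose from where the row before left it, along the tool's axes as they then stand; what a row does not reach is not made up. A row lasts 1/12 s, in which the tool goes at most 41.7 mm and 7.16 degrees, less where a joint would pass 70% of its speed; a pose out of reach is approached as far as the arm can. A call with a gripper value outside its range is refused whole. The fingers move at their own pace and stop on an object; FORCE is the grip in N (left out, the last holds). Time passes only in rows, so rows that do not move let the fingers close, or fill a call up. It gives the time, the measured TCP pose, the force, the opening and the grip force at its end, in the units of the state.
- telemetry.observe(): the state, without advancing time (a new reading comes with each control period).
- grab_frame(name): name is "scene" or "top"; returns a dict with "pixels" (400x640x3 uint8, red, green, blue), "depth" (400x640 float32, m along the optical axis (not along the pixel's ray), 0 where there is no reading), "vertical_fov" (degrees; the focal length in pixels is half the picture's height over the tangent of half this angle, whatever the lens; pixels are square), "cx", "cy" (the principal point, pixels), "distortion" ([k1, k2, p1, p2, k3] as OpenCV has them; the pictures are not rectified), "R" (3x3) and "t" (3): a world point X has camera coordinates R X + t. Camera axes: x right, y down, z forward; pixel columns grow to the right and rows downward; lengths in m; the calibration is good to about 2 mm. A picture is of the moment at which its call begins.
- bot.job_done(): hands the job in; it is judged then, once.
The state is a dict: "clock": time; "qpos": joint angles; "qd": joint speeds; "joint_efforts": joint torques, N m; "position": TCP position; "tool_rot": TCP orientation; "force": force on the tool from outside, world axes, zero at the start; "moment": the same for the moment, N m; "grip_width": finger opening in m; "finger_force": force on a finger pad.
Only numpy, scipy, OpenCV 4.12 (cv2) and the standard library are available. Lean on these libraries where they do the work, as an engineer would, in place of code of your own. Each camera call takes 0.05 s, during which the arm holds its last target. There are 200 camera calls.

TASK

Pump the red lever of the green ratchet stand, in full strokes, until the clear stage carrying the pot has risen level with the yellow pointer, and not a tooth further. Then slide the blue-handled safety bolt fully home under the stage's orange-footed leg, and leave the lever raised at its top rest with everything let go. Raise the stage with the lever only, never by hand, and leave the other things on the table alone.

Things in the scene. Friction and masses are not known exactly. Their poses are not given: they have to be found in the camera images.
- stand: Fixed green ratchet lift stand: base plate 220 x 270 x 15 mm, two upright cheeks. Origin on the table under the column axis. Its x axis points to its back: the red lever sticks out to its front (-x), the bolt is on its -y side, the mast with the pointer on its +y side; z is up. It is turned so that the lever points to the left and towards the robot (yaw -1.15 to -0.65 rad).
- pump_pivot (a point): Pivot of the red lever: on the stand, 30 mm in front of the column axis and 85 mm above the table. The lever swings about the stand's y axis here.
- pump_grip (a point): Centre of the lever's red grip: bar 90 mm long, 20 mm wide (stand's y), 20 mm thick, 130 mm from the pivot. Lever points to the front, 15.8 deg above level at rest (grip 120 mm up), as far below level when pressed (50 mm up). The stage overhangs it to 170 mm in front of the column: pinch its two sides with the tool leaning, fingers down and towards the stand's back, 30 to 45 deg from vertical.
- pump (a joint): Lever angle: 0 raised (rest, as it starts), 0.55 rad fully pressed (stop). No spring: it stays where left. Pressing takes 5 to 8 N at the grip, raising about 3 N. Each full stroke down, then fully up, lifts the stage by one tooth (12 mm, on the down stroke; the first stroke 3 to 15 mm). Raise it to under 0.1 rad for the pawl to drop under the next tooth. The stage never comes down.
- stage (a joint): Height of the stage above its lowest position: starts at 0 to 0.036 m; 0.055 m when level with the pointer; one tooth more is 0.067 m. Full strokes bring it to about 0.007, 0.019, 0.031, 0.043 and then 0.055 m. It stays where the lever leaves it.
- stage_edge (a point): Middle of the red strip on the stage's +y edge (12 mm thick), next to the mast. The stage is a clear plate with white side battens, 340 (x) x 200 mm (y) centred over the column, its underside 230 to 290 mm above the table, a 100 mm high pot fixed on it. A leg with an orange foot hangs from it, 80 mm in front of the column, on the -y side.
- pointer (a point): Tip of the yellow pointer on the mast, 105 mm to the +y side of the column axis, 291 mm above the table: the red edge strip must come level with it.
- bolt_grip (a point): Centre of the safety bolt's blue upright grip (drawn out: 235 mm to the -y side of the column axis): 22 mm (along the stand's x) x 36 mm (along y) x 50 mm high, centre 142 mm above the table, its top 167 mm. It stands on a 20 mm wide bar in a track (top of the track's rails 116 mm above the table), 80 mm in front of the column axis. Pinch it from above with the fingers closing along the stand's x.
- bolt (a joint): Travel of the safety bolt along the stand's +y (towards the column): 0 to 0.008 m at the start (drawn out), 0.06 m fully home at its stop. Slides with about 3 N. The stage's leg blocks it (at about 0.027 m) until the stage is level with the pointer.
- brush: Bystander: brush, 190 mm long, lying loose on the left of the table.
- bottle: Bystander: loose amber bottle, 60 mm across, 150 mm high, to the right of the stand.
- mug: Bystander: loose white mug, 76 mm across, 90 mm high, to the right of the stand. Origin under its centre.
- scale_bar: Bystander: loose black and white photo scale bar, 160 x 26 x 6 mm, flat on the table between the lever's and the bolt's near ends.
- spatula: Bystander: loose spatula, 200 mm long, lying on the right of the table.
- jar: Bystander: loose glass jar with a red cap, 70 mm across, 80 mm high, on the right of the table.

How it is judged:
On the way, in this order (a step that is already met when the one before it is completed fails the run):
1. the stage's red edge is level with the yellow pointer (within 6 mm) (z of stage_edge in the frame of pointer between -0.006 and 0.006 m), for 0.2 s.
2. the safety bolt is fully home under the leg (all of step 1 and value of joint bolt above 0.054 m), for 0.2 s.
At the end, for the whole second after the job is handed in: The stage's red edge is level with the yellow pointer within 6 mm, the safety bolt is home (at least 54 of its 60 mm), the lever is raised to within 0.1 rad of its top rest, and the robot touches nothing (all of step 2 and value of joint pump below 0.1 rad).
It fails at once if the stage is lifted, pushed or bumped by the robot itself (over 3 N) (contact force between any of the fingers, the arm and stage above 3 N).
It fails at once if another thing on the table is shifted by more than 40 mm (distance of any of brush, bottle, mug, scale_bar, spatula, jar from where it was at the start of the episode above 0.04 m).
It also fails if it takes over 67 s, if anything falls off the work surface, if the arm or the gripper's body presses on something with over 40 N, if the wrist force passes 120 N, or if a joint passes its speed limit or range.

## Working session

There is one attempt and no reset: what is moved stays moved. The work goes in short steps, Python scripts to look and compute and a shell command to move; the robot and the scene stay as the last step left them, time stands still between calls to the robot, and variables do not carry over. Pictures are saved under pics/ and viewed, at most 10 in all, crops included, and the job is handed in when it is done.

```bash
ls; mkdir -p pics; python3 - <<'E'
from workcell import telemetry, grab_frame, bot
import cv2,numpy as np
print(telemetry.observe(), bot.tcp_to_tips)
for n in("scene","top"):
    f=grab_frame(n); cv2.imwrite(f"pics/{n}0.png",f["pixels"][:,:,::-1]); np.savez(f"pics/{n}0.npz",**f)
    print(n,f["vertical_fov"],f["cx"],f["cy"],f["distortion"],f["R"],f["t"])
E
```

```text
pics
{'clock': 0.0, 'qpos': array([ 1.118815  ,  0.52204122, -0.03629715,  1.60002533,  0.02121131,
        1.02109302, -0.11278871]), 'qd': array([ 6.83814402e-04,  3.11886931e-05,  9.71657642e-04,  4.07035017e-05,
       -3.34642722e-04, -1.45192704e-03,  3.52432321e-04]), 'joint_efforts': array([ 1.00486392e-03, -9.27112913e+01,  1.98001117e+00, -3.69933879e+01,
        1.77643367e-02,  8.14588711e-03, -1.03775130e-05]), 'position': array([ 0.23268421, -0.57971923,  0.2497029 ]), 'tool_rot': array([-3.14041593e+00,  1.09497845e-04,  3.81762705e-01]), 'force': array([ 0.33124871, -0.20382827, -0.0615748 ]), 'moment': array([-0.01491458,  0.00093623,  0.020185  ]), 'finger_force': 0.0, 'grip_width': 0.08534022615791995} 0.019
scene 46.68905642693322 313.3050322171904 194.3515463270898 [-0.10377166  0.          0.          0.          0.        ] [[ 0.95116    -0.30858136  0.0084973 ]
 [-0.28898485 -0.89976048 -0.32698446]
 [ 0.10854684  0.30855895 -0.94499151]] [-0.56948195  0.15753094  1.65893258]
top 55.310021919829374 320.6507541207027 203.7290329576143 [-0.02172224  0.          0.          0.          0.        ] [[ 0.04768249 -0.99884741  0.00549806]
 [-0.97283853 -0.04768775 -0.22651946]
 [ 0.22652056  0.00545229 -0.97399112]] [-0.12040446  0.61452492  1.21835027]
```

View pics/scene0.png

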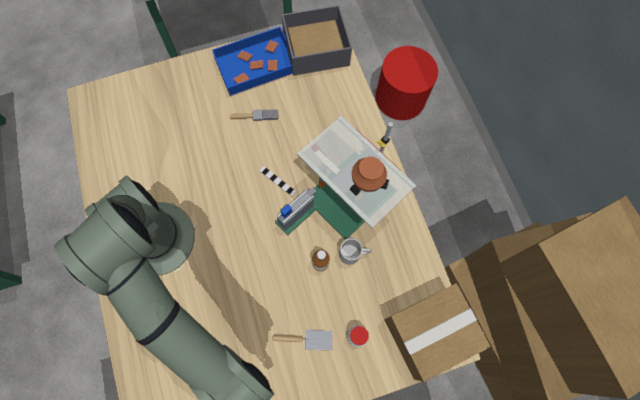

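View pics/top0.png

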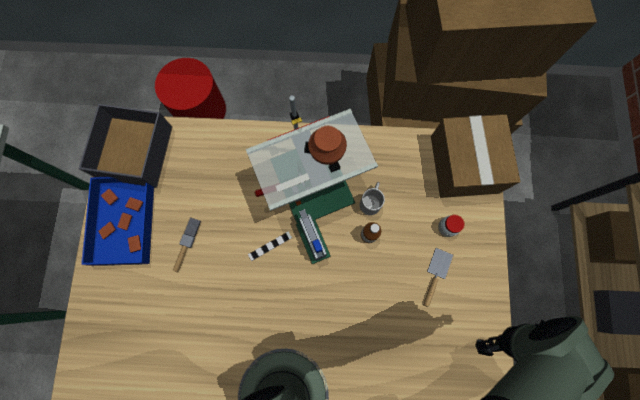

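The scene view shows the stand at about (355,185), the blue bolt grip at (287,210) and the scale bar at (278,180). The top view shows the blue grip at (316,245), the red lever tip at (262,190), the pointer at about (296,118) and the stage at (312,158).

```bash
cat > h.py <<'E'
import cv2,numpy as np
from workcell import telemetry, grab_frame, bot
def cam(f):
    fl=200/np.tan(np.radians(float(f["vertical_fov"]))/2)
    return np.array([[fl,0,float(f["cx"])],[0,fl,float(f["cy"])],[0,0,1]]),np.array(f["distortion"],float)
def ray(f,uv):
    K,d=cam(f); p=cv2.undistortPoints(np.array([[uv]],float),K,d)[0,0]
    R=np.array(f["R"]); return -R.T@np.array(f["t"]), R.T@np.array([p[0],p[1],1])
def plane(f,uv,z):
    o,d=ray(f,uv); return o+d*(z-o[2])/d[2]
def tri(fa,ua,fb,ub):
    o,d=ray(fa,ua);p,e=ray(fb,ub)
    s=np.linalg.lstsq(np.c_[d,-e],p-o,rcond=None)[0]
    a,b=o+s[0]*d,p+s[1]*e; return (a+b)/2,np.linalg.norm(a-b)
def dep(f,uv):
    o,d=ray(f,uv); return o+d*float(f["depth"][int(round(uv[1])),int(round(uv[0]))])
def proj(f,X):
    K,d=cam(f); return cv2.projectPoints(np.array([X],float),cv2.Rodrigues(np.array(f["R"]))[0],np.array(f["t"]),K,d)[0][0,0]
HUE={"blue":(100,130,150,90),"yellow":(20,35,150,90),"red":(172,6,170,70),"orange":(7,16,190,120)}
def blobs(f,c,roi):
    lo,hi,s,v=HUE[c]; x0,y0,x1,y1=roi
    h=cv2.cvtColor(f["pixels"],cv2.COLOR_RGB2HSV); H=h[...,0]
    m=((H>=lo)&(H<=hi)) if lo<hi else ((H>=lo)|(H<=hi))
    m=(m&(h[...,1]>s)&(h[...,2]>v)).astype(np.uint8); k=np.zeros_like(m);k[y0:y1,x0:x1]=m[y0:y1,x0:x1]
    n,l,st,ce=cv2.connectedComponentsWithStats(k)
    return [(st[i].tolist(),ce[i].round(1).tolist(),dep(f,ce[i]).round(3).tolist()) for i in range(1,n) if st[i,4]>=3]
E
python3 - <<'E'
from h import *
ims=[]
for n,roi in(("scene",(260,100,430,245)),("top",(235,80,400,270))):
    f=dict(np.load(f"pics/{n}0.npz"))
    for c in HUE:
        for b in blobs(f,c,roi): print(n,c,*b)
    x0,y0,x1,y1=(262,105,422,245) if n=="scene" else (240,85,390,270)
    cv2.imwrite(f"pics/{n}0c.png",cv2.resize(f["pixels"][y0:y1,x0:x1,::-1],None,fx=5 if n=="scene" else 3.2,fy=4.2 if n=="scene" else 3.2,interpolation=2))
E
```

```text
scene blue [281, 205, 10, 12, 81] [285.9, 210.5] [0.472, -0.095, 0.165]
scene yellow [378, 140, 7, 7, 31] [381.2, 142.8] [0.816, -0.016, 0.301]
scene red [377, 100, 49, 20, 729] [401.1, 107.8] [1.284, 0.521, -0.621]
top blue [313, 239, 9, 12, 71] [316.9, 245.0] [0.468, -0.086, 0.166]
top yellow [292, 118, 10, 7, 39] [296.0, 120.6] [0.814, -0.008, 0.293]
top red [255, 189, 8, 6, 27] [258.4, 191.9] [0.632, 0.11, 0.142]
```

View pics/scene0c.png

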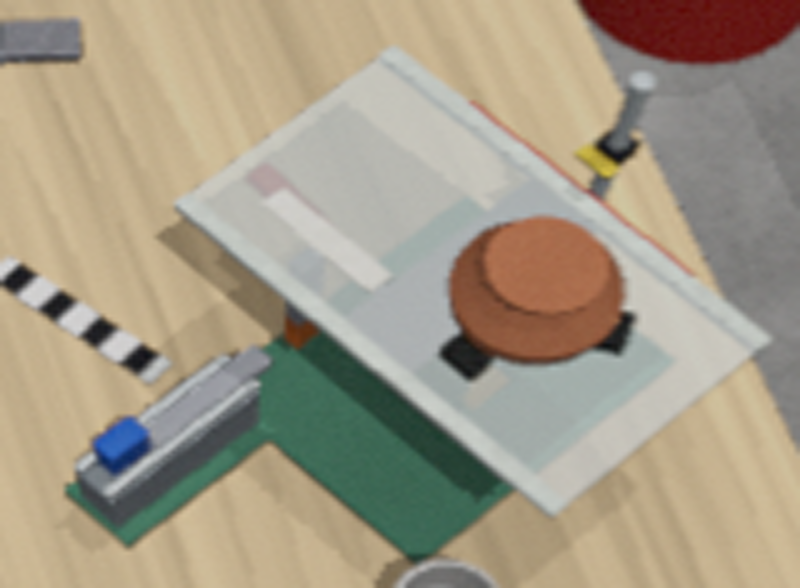

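View pics/top0c.png

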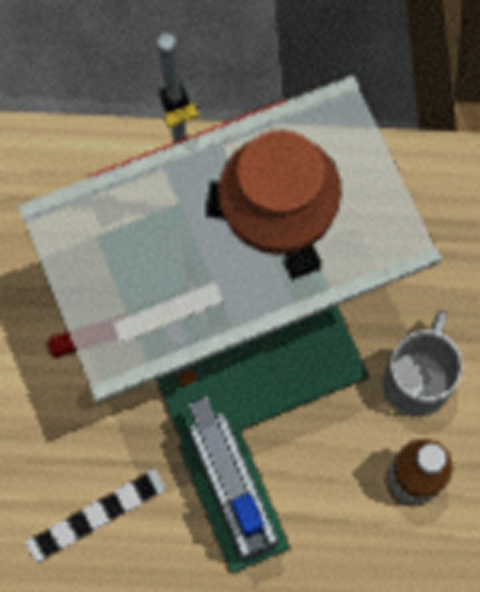

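The crops show the stage's four corners in both views (scene (298,154), (341,117), (416,186), (373,227); top (270,210), (247,151), (350,109), (378,166)). The orange foot is at scene (322,184), the lever's red end is at top (258,192), the yellow tip is at scene (378,142) and the red strip lies along the far edge.

```bash
python3 - <<'E'
from h import *
s=dict(np.load("pics/scene0.npz"));t=dict(np.load("pics/top0.npz"))
C={"F-":((298,154.3),(270.3,210)),"F+":((340.6,116.9),(246.9,150.6)),"B+":((415.6,186.4),(350.3,109.4)),"B-":((373,227.1),(377.5,166.3)),
"blue":((285.9,210.5),(316.9,245)),"point":((381.2,142.8),(296,120.6))}
P={}
for k,(a,b) in C.items():
    P[k],e=tri(s,a,t,b);print(k,P[k].round(4),round(e,4))
c=sum(P[k] for k in("F-","F+","B+","B-"))/4
dx=P["B+"]+P["B-"]-P["F+"]-P["F-"];dy=P["B+"]+P["F+"]-P["B-"]-P["F-"]
print(c,np.linalg.norm(dx)/2,np.linalg.norm(dy)/2)
print("yaws",np.arctan2(dx[1],dx[0]),np.arctan2(-dy[0],dy[1]))
for z in(.16,.167): print(plane(s,C["blue"][0],z),plane(t,C["blue"][1],z))
E
```

```text
F- [0.5597 0.0566 0.2282] 0.0059
F+ [0.7374 0.1407 0.2368] 0.0046
B+ [ 0.8856 -0.1689  0.2406] 0.001
B- [ 0.705  -0.2546  0.2446] 0.006
blue [ 0.4725 -0.0854  0.1323] 0.0008
point [ 0.8235 -0.0058  0.2753] 0.0018
[ 0.7219485  -0.05656106  0.2375543 ] 0.34351230191590343 0.1982334834584794
yaws -1.1292698553633782 -1.1283346583455538
[ 0.47167592 -0.09384252  0.16      ] [ 0.46874978 -0.08578919  0.16      ]
[ 0.47136726 -0.09600381  0.167     ] [ 0.46790274 -0.08586008  0.167     ]
```

```bash
python3 - <<'E'
from h import *
s=dict(np.load("pics/scene0.npz"));t=dict(np.load("pics/top0.npz"))
C={"F-":((298,154.3),(270.3,210)),"F+":((340.6,116.9),(246.9,150.6)),"B+":((415.6,186.4),(350.3,109.4)),"B-":((373,227.1),(377.5,166.3))}
for n,f,i in(("scene",s,0),("top",t,1)):
    m=np.mean([C[k][i] for k in C],0)
    q={k:np.array(C[k][i]) for k in C}
    # batten heights by depth: points along each batten, 2.5px inside the corner line
    for a,b in(("F-","B-"),("F+","B+")):
        zs=[]
        for u in np.linspace(.1,.9,17):
            p=q[a]*(1-u)+q[b]*u; d=m-(q[a]+q[b])/2; p=p+d/np.linalg.norm(d)*3
            zs.append(dep(f,p)[2])
        print(n,a,b,np.round(np.percentile(zs,[10,50,90]),4))
    for z in(.24,.25,.26):
        P={k:plane(f,q[k],z) for k in q}; c=sum(P.values())/4
        dx=P["B+"]+P["B-"]-P["F+"]-P["F-"];dy=P["B+"]+P["F+"]-P["B-"]-P["F-"]
        print(n,z,c[:2].round(4),np.linalg.norm(dx)/2,np.linalg.norm(dy)/2,np.arctan2(dx[1],dx[0]),np.arctan2(-dy[0],dy[1]))
    for k in("F-","B-"): print(dep(f,q[k]+(m-q[k])*.06).round(4))
E
```

```text
scene F- B- [0.2574 0.2617 0.2659]
scene F+ B+ [0.2579 0.26   0.2663]
scene 0.24 [ 0.7238 -0.0569] 0.3407369807283335 0.19717454148676472 -1.1227728011608735 -1.1201159493501625
scene 0.25 [ 0.7215 -0.0605] 0.3382750553578073 0.19574989716118973 -1.1227728011608737 -1.120115949350162
scene 0.26 [ 0.7192 -0.064 ] 0.33581312998728086 0.19432525283561483 -1.1227728011608735 -1.120115949350162
[0.569  0.0381 0.2579]
[ 0.7046 -0.2467  0.2636]
top F- B- [0.2605 0.2629 0.2649]
top F+ B+ [0.2608 0.2632 0.2649]
top 0.24 [ 0.7193 -0.0581] 0.34369316615996076 0.20007005846052262 -1.1181509629657385 -1.1268764069136932
top 0.25 [ 0.7157 -0.0585] 0.34052993670004483 0.1982286849178353 -1.1181509629657385 -1.1268764069136934
top 0.26 [ 0.7121 -0.0588] 0.33736670724012907 0.19638731137514776 -1.1181509629657385 -1.1268764069136932
[0.5591 0.0446 0.2616]
[ 0.6965 -0.2411  0.2628]
```

```bash
cat >> h.py <<'E'
from scipy.spatial.transform import Rotation as Ro, Slerp
c=np.array([.7155,-.061,0]);YAW=-1.122
ex=np.array([np.cos(YAW),np.sin(YAW),0]);ey=np.array([-ex[1],ex[0],0]);ez=np.array([0,0,1.])
def S(x,y,z): return c+ex*x+ey*y+ez*z
def tool(y,lean,d=ex):   # closing axis y, leaning by lean deg towards d
    a=np.radians(lean); z=-ez*np.cos(a)+d*np.sin(a); return np.c_[np.cross(y,z),y,z]
def plan(p1,R1,n,p0=None,R0=None):
    o=telemetry.observe()
    p0=o["position"] if p0 is None else p0; R0=Ro.from_euler("xyz",o["tool_rot"]) if R0 is None else Ro.from_matrix(R0)
    R1=Ro.from_matrix(R1); rv=(R0.inv()*R1).as_rotvec(degrees=True)
    print("dist",np.linalg.norm(p1-p0).round(3),"turn",rv.round(1),"per row",(rv/n).round(2))
    for i in range(n):
        R=R0*Ro.from_rotvec(rv*i/n,degrees=True); print(R.inv().apply((p1-p0)/n).round(3))
def st():
    o=telemetry.observe(); p=o["position"]-c
    print("t",round(o["clock"],2),"pos",o["position"].round(4),"stand",np.round([p@ex,p@ey,p[2]],4),"F",o["force"].round(1),"w",round(o["grip_width"],4),"ff",round(o["finger_force"],1),"q",o["qpos"].round(2)); return o
E
python3 - <<'E'
from h import *
st()
g=S(-.1695,0,.1245);R=tool(ey,40);print(g)
R0=tool(ey,0); w1=np.array([.40,-.25,.36]);w2=np.array([.42,.2,.36])
Rs=Ro.from_euler("xyz",telemetry.observe()["tool_rot"])
rv=(Rs.inv()*Ro.from_matrix(R0)).as_rotvec()
Rm=(Rs*Ro.from_rotvec(rv*.5)).as_matrix()
plan(w1,Rm,11); plan(w2,R0,13,w1,Rm); plan(g-.13*R[:,2],R,8,w2,R0)
E
```

```text
t 0.1 pos [ 0.2327 -0.5798  0.2498] stand [ 0.2579 -0.66    0.2498] F [-0.4  0.8  0. ] w 0.0853 ff 0.0 q [ 1.12  0.52 -0.04  1.6   0.02  1.02 -0.11]
[0.64195711 0.09171442 0.1245    ]
dist 0.386 turn [ -0.   -0.  -46.9] per row [-0.   -0.   -4.27]
[ 0.025 -0.022 -0.01 ]
[ 0.027 -0.02  -0.01 ]
[ 0.028 -0.018 -0.01 ]
[ 0.03  -0.016 -0.01 ]
[ 0.031 -0.014 -0.01 ]
[ 0.032 -0.011 -0.01 ]
[ 0.032 -0.009 -0.01 ]
[ 0.033 -0.007 -0.01 ]
[ 0.033 -0.004 -0.01 ]
[ 0.034 -0.002 -0.01 ]
[ 0.034  0.001 -0.01 ]
dist 0.45 turn [ -0.   -0.  -46.9] per row [-0.   -0.   -3.61]
[ 0.033 -0.011  0.   ]
[ 0.033 -0.009  0.   ]
[ 0.034 -0.007  0.   ]
[ 0.034 -0.005  0.   ]
[ 0.035 -0.003  0.   ]
[ 0.035 -0.     0.   ]
[0.035 0.002 0.   ]
[0.034 0.004 0.   ]
[0.034 0.006 0.   ]
[0.034 0.008 0.   ]
[0.033 0.01  0.   ]
[0.032 0.012 0.   ]
[0.031 0.014 0.   ]
dist 0.232 turn [ -0. -40.   0.] per row [-0. -5.  0.]
[-0.014  0.019  0.017]
[-0.012  0.019  0.018]
[-0.011  0.019  0.019]
[-0.009  0.019  0.02 ]
[-0.007  0.019  0.021]
[-0.005  0.019  0.021]
[-0.003  0.019  0.022]
[-0.002  0.019  0.022]
```

```bash
python3 -m crank '0.085 0.025 -0.022 -0.01 0 0 -4.27;0.085 0.027 -0.02 -0.01 0 0 -4.27;0.085 0.028 -0.018 -0.01 0 0 -4.27;0.085 0.03 -0.016 -0.01 0 0 -4.27;0.085 0.031 -0.014 -0.01 0 0 -4.27;0.085 0.032 -0.011 -0.01 0 0 -4.27;0.085 0.032 -0.009 -0.01 0 0 -4.27;0.085 0.033 -0.007 -0.01 0 0 -4.27' 40
python3 -m crank '0.085 0.033 -0.004 -0.01 0 0 -4.27;0.085 0.034 -0.002 -0.01 0 0 -4.27;0.085 0.034 0.001 -0.01 0 0 -4.27;0.085 0.033 -0.011 0 0 0 -3.6;0.085 0.033 -0.009 0 0 0 -3.6;0.085 0.034 -0.007 0 0 0 -3.6;0.085 0.034 -0.005 0 0 0 -3.6;0.085 0.035 -0.003 0 0 0 -3.6'
python3 -c "
from h import *
st()"
```

```text
clock: 0.77
position: [0.3552, -0.3387, 0.3307]
tool_rot: [-3.141, 0.0, 0.982]
force: [1.1, 0.0, -0.4]
grip_width: 0.0851
finger_force: 0.0
clock: 1.43
position: [0.4069, -0.0753, 0.3602]
tool_rot: [-3.141, 0.0, 1.519]
force: [0.8, -0.3, 0.2]
grip_width: 0.085
finger_force: 0.0
t 1.43 pos [ 0.4069 -0.0753  0.3602] stand [-0.121  -0.2842  0.3602] F [ 0.8 -0.3  0.2] w 0.085 ff 0.0 q [ 0.55  0.08 -0.54  1.94  0.05  1.14 -0.06]
```

```bash
python3 -m crank '0.085 0.035 0 0 0 0 -3.6;0.085 0.035 0.002 0 0 0 -3.6;0.085 0.034 0.004 0 0 0 -3.6;0.085 0.034 0.006 0 0 0 -3.6;0.085 0.034 0.008 0 0 0 -3.6;0.085 0.033 0.01 0 0 0 -3.6;0.085 0.032 0.012 0 0 0 -3.6;0.085 0.031 0.014 0 0 0 -3.6'
python3 - <<'E'
from h import *
st()
g=S(-.1695,0,.1245);R=tool(ey,40)
plan(g-.13*R[:,2],R,8)
E
```

```text
clock: 2.1
position: [0.4187, 0.2009, 0.3603]
tool_rot: [3.142, 0.0, 2.021]
force: [0.6, -0.5, 1.1]
grip_width: 0.085
finger_force: 0.0
t 2.1 pos [0.4187 0.2009 0.3603] stand [-0.3648 -0.1537  0.3603] F [ 0.6 -0.5  1.1] w 0.085 ff 0.0 q [ 0.13  0.22 -0.83  1.82  0.18  1.18 -0.3 ]
dist 0.234 turn [  0.  -40.    0.1] per row [ 0.   -5.    0.01]
[-0.014  0.019  0.017]
[-0.012  0.019  0.018]
[-0.011  0.019  0.019]
[-0.009  0.019  0.02 ]
[-0.007  0.019  0.021]
[-0.005  0.019  0.021]
[-0.004  0.019  0.022]
[-0.002  0.019  0.022]
```

```bash
python3 -m crank '0.085 -0.014 0.019 0.017 0 -5 0;0.085 -0.012 0.019 0.018 0 -5 0;0.085 -0.011 0.019 0.019 0 -5 0;0.085 -0.009 0.019 0.02 0 -5 0;0.085 -0.007 0.019 0.021 0 -5 0;0.085 -0.005 0.019 0.021 0 -5 0;0.085 -0.004 0.019 0.022 0 -5 0;0.085 -0.002 0.019 0.022 0 -5 0'
python3 - <<'E'
from h import *
st()
g=S(-.1695,0,.1245);R=tool(ey,40)
plan(g,R,6)
for n in("scene","top"):
    f=grab_frame(n); cv2.imwrite(f"pics/{n}1.png",f["pixels"][:,:,::-1])
    for b in blobs(f,"red",(240,100,345,260)): print(n,b)
    x0,y0=(250,90) if n=="scene" else (210,90)
    ims=cv2.resize(f["pixels"][y0:y0+150,x0:x0+200,::-1],None,fx=2,fy=2,interpolation=2) 
    a=ims if n=="scene" else np.hstack([a,ims])
cv2.imwrite("pics/c1.png",a)
E
```

```text
clock: 2.77
position: [0.6053, 0.165, 0.2236]
tool_rot: [3.141, 0.703, 2.019]
force: [0.3, -1.2, 0.8]
grip_width: 0.0851
finger_force: 0.0
t 2.77 pos [0.6053 0.165  0.2236] stand [-0.2514 -0.0012  0.2236] F [ 0.3 -1.2  0.8] w 0.0851 ff 0.0 q [-0.34  0.68 -0.52  1.67  1.    1.37 -0.83]
dist 0.129 turn [ 0.   0.3 -0. ] per row [ 0.    0.04 -0.  ]
[0.    0.    0.021]
[0.    0.    0.021]
[0.    0.    0.021]
[0.    0.    0.021]
[0.    0.    0.021]
[0.    0.    0.021]
top ([255, 189, 8, 6, 29], [258.4, 191.9], [0.632, 0.11, 0.142])
```

View pics/c1.png

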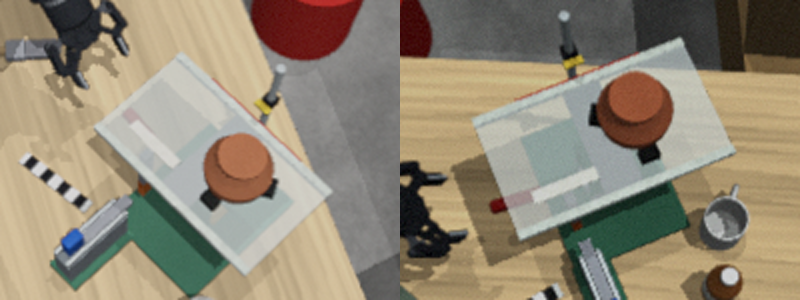

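The hand leans correctly and straddles the lever's line. In the right-hand crop (top view), the fingers are at (435,178) and (455,240) and the lever's red end is at (498,205).

```bash
python3 -m crank '0.085 0 0 0.02 0 0 0;0.085 0 0 0.02 0 0 0;0.085 0 0 0.02 0 0 0;0.085 0 0 0.02 0 0 0;0.085 0 0 0.02 0 0 0;0.085 0 0 0.02 0 0 0;0.085 0 0 0.009 0 0 0;0.085 0 0 0 0 0 0'
python3 -m crank '0.01 0 0 0 0 0 0;0.01 0 0 0 0 0 0;0.01 0 0 0 0 0 0;0.01 0 0 0 0 0 0;0.01 0 0 0 0 0 0;0.01 0 0 0 0 0 0;0.01 0 0 0 0 0 0;0.01 0 0 0 0 0 0' 30
python3 - <<'E'
from h import *
o=st()
# stroke path in tool axes, 8 rows, keeping tool orientation
R=Ro.from_euler("xyz",o["tool_rot"])
p=o["position"]-c; px,pz=-.03,.085; r=np.hypot(p@ex-px,p[2]-pz); a0=np.arctan2(p[2]-pz,px-p@ex); print("r",r,"a0",np.degrees(a0))
A=a0-np.linspace(0,.56,9)
P=[S(px-r*np.cos(a),0,pz+r*np.sin(a)) for a in A]
for i in range(8): print(R.inv().apply(P[i+1]-P[i]).round(4))
E
```

```text
clock: 3.53
position: [0.6399, 0.0882, 0.1249]
tool_rot: [-3.139, 0.698, 2.018]
force: [-0.1, -0.6, 0.4]
grip_width: 0.0851
finger_force: 0.0
clock: 4.2
position: [0.6429, 0.0923, 0.1267]
tool_rot: [3.133, 0.697, 2.016]
force: [23.4, 8.9, -5.0]
grip_width: 0.0195
finger_force: 40.5
t 4.2 pos [0.6429 0.0923 0.1267] stand [-0.1696  0.0011  0.1267] F [23.4  8.9 -5. ] w 0.0195 ff 40.5 q [-0.25  0.8  -0.45  1.73  1.14  1.19 -0.9 ]
r 0.14571242643040103 a0 16.60932443545717
[ 0.0083 -0.0001  0.0059]
[ 0.0079 -0.0001  0.0065]
[ 0.0074 -0.0001  0.007 ]
[ 0.0069 -0.0001  0.0075]
[ 0.0063 -0.0001  0.008 ]
[ 0.0058 -0.0001  0.0084]
[ 0.0052 -0.0001  0.0088]
[ 0.0045 -0.0001  0.0091]
```

```bash
python3 -m crank '0.01 0 0.005 0 0 0 0;0.01 0.008 0 0.006 0 0 0;0.01 0.008 0 0.006 0 0 0;0.01 0.008 0 0.007 0 0 0;0.01 0.007 0 0.008 0 0 0;0.01 0.006 0 0.008 0 0 0;0.01 0.006 0 0.008 0 0 0;0.01 0.005 0 0.009 0 0 0'
python3 -m crank '0.01 0.005 0 0.009 0 0 0;0.01 0 0 0 0 0 0;0.01 0 0 0 0 0 0;0.01 0 0 0 0 0 0;0.01 0 0 0 0 0 0;0.01 0 0 0 0 0 0;0.01 0 0 0 0 0 0;0.01 0 0 0 0 0 0'
cat >> h.py <<'E'
def lev():
    o=st();p=o["position"]-c; print("lever",np.degrees(np.arctan2(p[2]-.085,-.03-p@ex)).round(1),"r",np.hypot(p[2]-.085,-.03-p@ex).round(4),"tilt",o["tool_rot"].round(3))
Q=((298,154.3),(340.6,116.9),(415.6,186.4),(373,227.1)),((270.3,210),(246.9,150.6),(350.3,109.4),(377.5,166.3))
def stagez():
    for n,k in(("scene",0),("top",1)):
        f=grab_frame(n); g=dict(np.load(f"pics/{n}0.npz")); zs=[]
        for a,b in((0,3),(1,2)):  # world batten line found at start, lifted by h; depth there
            A,B=[plane(g,Q[k][i],.262) for i in(a,b)]; inn=sum(plane(g,q,.262) for q in Q[k])/4-(A+B)/2; inn/=np.linalg.norm(inn)
            for h in(0,.012,.024,.036):
                v=[dep(f,proj(f,A*(1-u)+B*u+inn*.008+ez*h))[2] for u in np.linspace(.15,.9,30)]
                zs.append(np.median(v))
        print(n,"batten z (by assumed lift 0,12,24,36; -y then +y)",np.round(zs,4))
    return f
E
python3 -c "
from h import *
lev();stagez()"
```

```text
clock: 4.87
position: [0.6423, 0.0953, 0.0549]
tool_rot: [-3.14, 0.699, 2.019]
force: [-11.0, 0.2, 7.6]
grip_width: 0.0194
finger_force: 41.6
clock: 5.53
position: [0.6433, 0.0931, 0.0446]
tool_rot: [-3.14, 0.698, 2.019]
force: [-5.6, -1.1, 0.0]
grip_width: 0.0196
finger_force: 41.6
t 5.53 pos [0.6433 0.0931 0.0446] stand [-0.1702  0.0018  0.0446] F [-5.6 -1.1  0. ] w 0.0196 ff 41.6 q [-0.27  0.93 -0.41  1.72  1.22  1.14 -1.01]
lever -16.1 r 0.1459 tilt [-3.14   0.698  2.019]
scene batten z (by assumed lift 0,12,24,36; -y then +y) [0.2729 0.2745 0.2733 0.2733 0.274  0.2735 0.2732 0.274 ]
top batten z (by assumed lift 0,12,24,36; -y then +y) [0.2741 0.2744 0.2753 0.2742 0.2749 0.2741 0.274  0.2744]
```

```bash
python3 -m crank '0.01 -0.005 0 -0.009 0 0 0;0.01 -0.005 0 -0.009 0 0 0;0.01 -0.006 0 -0.008 0 0 0;0.01 -0.006 0 -0.008 0 0 0;0.01 -0.007 0 -0.008 0 0 0;0.01 -0.008 0 -0.007 0 0 0;0.01 -0.008 0 -0.006 0 0 0;0.01 -0.008 0 -0.006 0 0 0'
python3 -m crank '0.01 0 0 0 0 0 0;0.01 0 0 0 0 0 0;0.01 0 0 0 0 0 0;0.01 0 0 0 0 0 0;0.01 0 0 0 0 0 0;0.01 0 0 0 0 0 0;0.01 0 0 0 0 0 0;0.01 0 0 0 0 0 0'
python3 -c "
from h import *
lev();stagez()"
```

```text
clock: 6.3
position: [0.6438, 0.0919, 0.1265]
tool_rot: [-3.14, 0.697, 2.019]
force: [0.1, -3.2, -45.1]
grip_width: 0.0196
finger_force: 37.0
clock: 6.97
position: [0.644, 0.0918, 0.1269]
tool_rot: [-3.141, 0.699, 2.018]
force: [-9.2, -2.2, 1.7]
grip_width: 0.0192
finger_force: 41.1
t 6.97 pos [0.644  0.0918 0.1269] stand [-0.1687  0.0019  0.1269] F [-9.2 -2.2  1.7] w 0.0192 ff 41.1 q [-0.25  0.8  -0.45  1.72  1.14  1.2  -0.89]
lever 16.8 r 0.1449 tilt [-3.141  0.699  2.018]
scene batten z (by assumed lift 0,12,24,36; -y then +y) [0.2734 0.2728 0.2739 0.2724 0.273  0.2735 0.2733 0.2723]
top batten z (by assumed lift 0,12,24,36; -y then +y) [0.2753 0.2745 0.2743 0.2745 0.2749 0.2737 0.275  0.2738]
```

```bash
python3 -m crank '0.01 0.008 0 0.006 0 0 0;0.01 0.008 0 0.006 0 0 0;0.01 0.008 0 0.007 0 0 0;0.01 0.007 0 0.008 0 0 0;0.01 0.006 0 0.008 0 0 0;0.01 0.006 0 0.008 0 0 0;0.01 0.005 0 0.009 0 0 0;0.01 0.005 0 0.009 0 0 0'
python3 -m crank '0.01 0 0 0 0 0 0;0.01 0 0 0 0 0 0;0.01 0 0 0 0 0 0;0.01 0 0 0 0 0 0;0.01 -0.005 0 -0.009 0 0 0;0.01 -0.005 0 -0.009 0 0 0;0.01 -0.006 0 -0.008 0 0 0;0.01 -0.006 0 -0.008 0 0 0'
python3 -m crank '0.01 -0.007 0 -0.008 0 0 0;0.01 -0.008 0 -0.007 0 0 0;0.01 -0.007 0 -0.005 0 0 0;0.01 -0.005 0 -0.004 0 0 0;0.01 -0.003 0 -0.002 0 0 0;0.01 0 0 0 0 0 0;0.01 0 0 0 0 0 0;0.01 0 0 0 0 0 0'
python3 - <<'E'
from h import *
lev();f=stagez();g=grab_frame("scene")
for q,n in((f,"top"),(g,"scene")):
    print(n,blobs(q,"yellow",(260,80,430,200)),blobs(q,"orange",(290,150,360,240)))
a=cv2.resize(g["pixels"][100:220,290:420,::-1],None,fx=4,fy=4,interpolation=2);b=cv2.resize(f["pixels"][90:210,240:310,::-1],None,fx=4,fy=4,interpolation=2)
cv2.imwrite("pics/c2.png",np.hstack([a,b]))
E
```

```text
clock: 7.73
position: [0.6434, 0.0932, 0.046]
tool_rot: [-3.14, 0.7, 2.018]
force: [-12.3, -3.8, 8.8]
grip_width: 0.0193
finger_force: 41.0
clock: 8.4
position: [0.6412, 0.0975, 0.0865]
tool_rot: [-3.14, 0.698, 2.018]
force: [-3.6, -7.6, -5.1]
grip_width: 0.0194
finger_force: 40.5
clock: 9.07
position: [0.644, 0.0919, 0.1259]
tool_rot: [-3.141, 0.699, 2.018]
force: [-9.4, -4.2, 0.9]
grip_width: 0.0194
finger_force: 42.2
t 9.07 pos [0.644  0.0919 0.1259] stand [-0.1688  0.0019  0.1259] F [-9.4 -4.2  0.9] w 0.0194 ff 42.2 q [-0.25  0.8  -0.45  1.72  1.14  1.2  -0.89]
lever 16.4 r 0.1447 tilt [-3.141  0.699  2.018]
scene batten z (by assumed lift 0,12,24,36; -y then +y) [0.2852 0.2858 0.285  0.2863 0.2839 0.2839 0.2866 0.2849]
top batten z (by assumed lift 0,12,24,36; -y then +y) [0.2834 0.2868 0.2864 0.2866 0.2859 0.2865 0.2867 0.2865]
top [([292, 118, 10, 6, 39], [296.2, 120.6], [0.814, -0.008, 0.294])] []
scene [([378, 140, 7, 7, 31], [381.2, 142.8], [0.819, -0.012, 0.291])] []
```

View pics/c2.png

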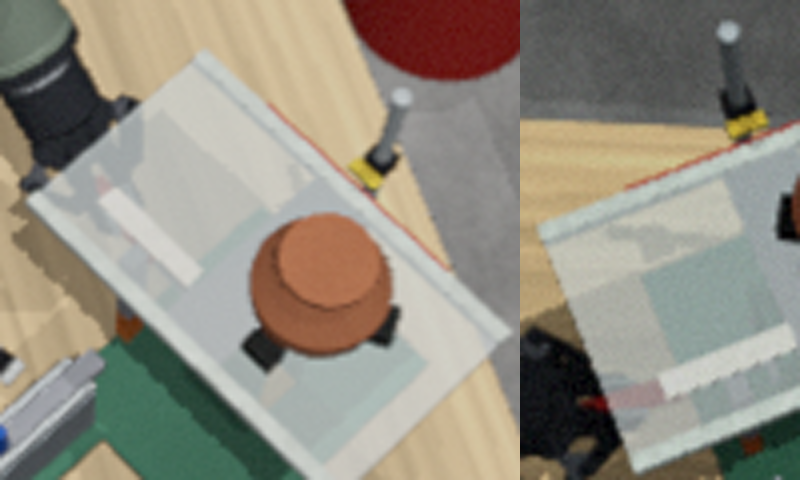

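The red strip still shows just below the pointer (scene crop, strip at (400,215), yellow tip at (368,175)). The plate top reads 0.2855 m, against the 0.297 m it needs, so one more stroke is due.

```bash
python3 -m crank '0.01 0.008 0 0.006 0 0 0;0.01 0.008 0 0.006 0 0 0;0.01 0.008 0 0.007 0 0 0;0.01 0.007 0 0.008 0 0 0;0.01 0.006 0 0.008 0 0 0;0.01 0.006 0 0.008 0 0 0;0.01 0.005 0 0.009 0 0 0;0.01 0.004 0 0.007 0 0 0'
python3 -m crank '0.01 0 0 0 0 0 0;0.01 0 0 0 0 0 0;0.01 0 0 0 0 0 0;0.01 0 0 0 0 0 0;0.01 -0.004 0 -0.007 0 0 0;0.01 -0.005 0 -0.009 0 0 0;0.01 -0.006 0 -0.008 0 0 0;0.01 -0.006 0 -0.008 0 0 0'
python3 -m crank '0.01 -0.007 0 -0.008 0 0 0;0.01 -0.008 0 -0.007 0 0 0;0.01 -0.007 0 -0.005 0 0 0;0.01 -0.005 0 -0.004 0 0 0;0.01 -0.003 0 -0.002 0 0 0;0.01 0 0 0 0 0 0;0.01 0 0 0 0 0 0;0.01 0 0 0 0 0 0'
python3 - <<'E'
from h import *
lev();f=stagez();g=grab_frame("scene")
for q,n in((f,"top"),(g,"scene")):
    # plate height away from battens, and strip/pointer height
    v=[dep(q,proj(q,S(x,y,.297)))[2] for x in(.1,.12,.14) for y in(-.03,0,.03)]; print(n,"plate",np.round(v,3))
    h=cv2.cvtColor(q["pixels"],cv2.COLOR_RGB2HSV); m=((h[...,0]<6)|(h[...,0]>172))&(h[...,1]>110)&(h[...,2]>70)
    z=[]
    for x in np.linspace(-.15,.15,60):
        for y in(.098,.1,.102,.104):
            u=proj(q,S(x,y,.291)); i,j=int(round(u[1])),int(round(u[0]))
            if m[i,j]: z.append(dep(q,(j,i)))
    z=np.array(z); print(n,len(z),"strip z",np.percentile(z[:,2],[10,50,90]).round(4) if len(z) else "")
    print(blobs(q,"yellow",(260,80,430,200)))
E
```

```text
clock: 9.88
position: [0.6432, 0.0936, 0.047]
tool_rot: [-3.14, 0.7, 2.018]
force: [-12.2, -4.1, 9.3]
grip_width: 0.0196
finger_force: 42.8
clock: 10.55
position: [0.6412, 0.0977, 0.0851]
tool_rot: [-3.14, 0.698, 2.018]
force: [-3.5, -7.1, -5.2]
grip_width: 0.0196
finger_force: 41.5
clock: 11.22
position: [0.6438, 0.0922, 0.1245]
tool_rot: [-3.141, 0.699, 2.018]
force: [-12.0, -2.6, 1.5]
grip_width: 0.0196
finger_force: 43.3
t 11.22 pos [0.6438 0.0922 0.1245] stand [-0.1691  0.0019  0.1245] F [-12.   -2.6   1.5] w 0.0196 ff 43.3 q [-0.25  0.81 -0.45  1.72  1.14  1.2  -0.89]
lever 15.9 r 0.1447 tilt [-3.141  0.699  2.018]
scene batten z (by assumed lift 0,12,24,36; -y then +y) [0.2929 0.2969 0.2975 0.2975 0.2982 0.2986 0.2965 0.297 ]
top batten z (by assumed lift 0,12,24,36; -y then +y) [0.0173 0.2947 0.2984 0.2978 0.2984 0.2983 0.2981 0.2984]
top plate [0.295 0.365 0.398 0.297 0.302 0.3   0.299 0.3   0.297]
top 2 strip z [0.2963 0.2969 0.2975]
[([292, 118, 10, 6, 36], [296.1, 120.4], [0.815, -0.008, 0.293])]
scene plate [0.298 0.296 0.319 0.3   0.299 0.3   0.292 0.297 0.3  ]
scene 0 strip z 
[([378, 140, 7, 7, 31], [381.2, 142.8], [0.819, -0.013, 0.293])]
```

Level: plate top is at 0.298 m, so the strip centre is about 0.291 m and the lever is at its top. I'll release it, back out, and go to the bolt.

```bash
python3 -m crank '0.085 0 0 0 0 0 0;0.085 0 0 0 0 0 0;0.085 0 0 0 0 0 0;0.085 0 0 0 0 0 0;0.085 0 0 0 0 0 0;0.085 0 0 -0.01 0 0 0;0.085 0 0 -0.02 0 0 0;0.085 0 0 -0.02 0 0 0'
python3 -m crank '0.085 0 0 -0.02 0 0 0;0.085 0 0 -0.02 0 0 0;0.085 0 0 -0.02 0 0 0;0.085 0 0 -0.02 0 0 0;0.085 0 0 0 0 0 0;0.085 0 0 0 0 0 0;0.085 0 0 0 0 0 0;0.085 0 0 0 0 0 0'
python3 - <<'E'
from h import *
st()
f=grab_frame("top");print(blobs(f,"red",(240,100,345,260)),blobs(f,"blue",(290,220,340,260)))
R0=tool(ey,0); w2=np.array([.42,.2,.34]);plan(w2,R0,8)
Rb=tool(ex,20,ey); b=S(-.08,-.238,.148)-.1*Rb[:,2]; print(b); plan(b,Rb,16,w2,R0)
E
```

```text
clock: 12.03
position: [0.6301, 0.1217, 0.1617]
tool_rot: [-3.14, 0.698, 2.019]
force: [0.4, 0.3, 0.5]
grip_width: 0.0851
finger_force: 0.0
clock: 12.7
position: [0.6084, 0.1669, 0.2219]
tool_rot: [-3.14, 0.699, 2.018]
force: [-0.0, -0.5, 0.0]
grip_width: 0.0852
finger_force: 0.0
t 12.7 pos [0.6084 0.1669 0.2219] stand [-0.2518  0.0024  0.2219] F [-0.  -0.5  0. ] w 0.0852 ff 0.0 q [-0.34  0.69 -0.52  1.66  0.99  1.37 -0.83]
[([255, 190, 7, 5, 27], [258.2, 192.1], [0.632, 0.111, 0.14])] [([313, 240, 9, 12, 73], [316.9, 245.2], [0.468, -0.086, 0.164])]
dist 0.225 turn [-0.1 40.  -0.1] per row [-0.01  5.   -0.01]
[ 0.001 -0.019 -0.02 ]
[ 0.003 -0.019 -0.02 ]
[ 0.005 -0.019 -0.02 ]
[ 0.006 -0.019 -0.019]
[ 0.008 -0.019 -0.019]
[ 0.01  -0.019 -0.018]
[ 0.011 -0.019 -0.017]
[ 0.013 -0.019 -0.016]
[ 0.43554364 -0.10702578  0.24196926]
dist 0.323 turn [-15.7  15.7  89. ] per row [-0.98  0.98  5.56]
[-0.018 -0.007  0.006]
[-0.018 -0.006  0.006]
[-0.019 -0.004  0.005]
[-0.019 -0.002  0.005]
[-0.02  -0.     0.005]
[-0.02   0.001  0.004]
[-0.02   0.003  0.004]
[-0.019  0.005  0.004]
[-0.019  0.007  0.003]
[-0.018  0.009  0.003]
[-0.017  0.01   0.003]
[-0.016  0.012  0.003]
[-0.015  0.013  0.003]
[-0.014  0.015  0.003]
[-0.012  0.016  0.003]
[-0.011  0.017  0.003]
```

```bash
python3 -m crank '0.085 0.001 -0.019 -0.02 0 5 0;0.085 0.003 -0.019 -0.02 0 5 0;0.085 0.005 -0.019 -0.02 0 5 0;0.085 0.006 -0.019 -0.019 0 5 0;0.085 0.008 -0.019 -0.019 0 5 0;0.085 0.01 -0.019 -0.018 0 5 0;0.085 0.011 -0.019 -0.017 0 5 0;0.085 0.013 -0.019 -0.016 0 5 0'
python3 -m crank '0.085 -0.018 -0.007 0.006 -0.98 0.98 5.56;0.085 -0.018 -0.006 0.006 -0.98 0.98 5.56;0.085 -0.019 -0.004 0.005 -0.98 0.98 5.56;0.085 -0.019 -0.002 0.005 -0.98 0.98 5.56;0.085 -0.02 0 0.005 -0.98 0.98 5.56;0.085 -0.02 0.001 0.004 -0.98 0.98 5.56;0.085 -0.02 0.003 0.004 -0.98 0.98 5.56;0.085 -0.019 0.005 0.004 -0.98 0.98 5.56'
python3 -m crank '0.085 -0.019 0.007 0.003 -0.98 0.98 5.56;0.085 -0.018 0.009 0.003 -0.98 0.98 5.56;0.085 -0.017 0.01 0.003 -0.98 0.98 5.56;0.085 -0.016 0.012 0.003 -0.98 0.98 5.56;0.085 -0.015 0.013 0.003 -0.98 0.98 5.56;0.085 -0.014 0.015 0.003 -0.98 0.98 5.56;0.085 -0.012 0.016 0.003 -0.98 0.98 5.56;0.085 -0.011 0.017 0.003 -0.98 0.98 5.56'
python3 - <<'E'
from h import *
st()
Rb=tool(ex,20,ey); plan(S(-.08,-.238,.148),Rb,6)
ims=[]
for n,(x0,y0) in(("scene",(220,120)),("top",(230,130))):
    f=grab_frame(n); print(n,blobs(f,"blue",(270,190,340,260)))
    ims.append(cv2.resize(f["pixels"][y0:y0+140,x0:x0+130,::-1],None,fx=3,fy=3,interpolation=2))
cv2.imwrite("pics/c3.png",np.hstack(ims))
E
```

```text
clock: 13.42
position: [0.4222, 0.2028, 0.3414]
tool_rot: [3.141, -0.004, 2.018]
force: [-0.4, -0.1, 0.2]
grip_width: 0.0849
finger_force: 0.0
clock: 14.08
position: [0.4308, 0.0475, 0.2907]
tool_rot: [3.068, -0.175, 1.24]
force: [0.6, 0.9, 0.5]
grip_width: 0.085
finger_force: 0.0
clock: 14.75
position: [0.4391, -0.1073, 0.2424]
tool_rot: [-3.141, -0.349, 0.442]
force: [0.4, 0.4, -0.3]
grip_width: 0.0851
finger_force: 0.0
t 14.75 pos [ 0.4391 -0.1073  0.2424] stand [-0.0783 -0.2691  0.2424] F [ 0.4  0.4 -0.3] w 0.0851 ff 0.0 q [ 0.69  0.19 -0.48  2.21 -0.27  0.5  -0.68]
dist 0.099 turn [ 0.1 -0.  -0.4] per row [ 0.01 -0.   -0.06]
[-0.001 -0.     0.017]
[-0.001 -0.     0.017]
[-0.001 -0.     0.017]
[-0.001 -0.     0.017]
[-0.001 -0.     0.017]
[-0.001 -0.     0.017]
scene [([281, 205, 10, 11, 75], [286.1, 210.1], [0.473, -0.094, 0.165])]
top [([313, 240, 9, 12, 73], [316.9, 245.2], [0.467, -0.086, 0.166])]
```

View pics/c3.png

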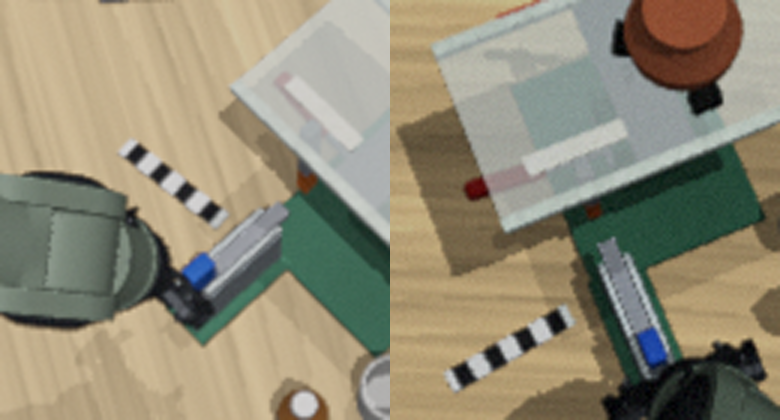

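The hand is above and behind the blue grip: the grip is at (653,347) in the top-view half, between the fingers at (625,400) and (745,365), and at (199,270) in the scene half. Next I descend and close.

```bash
python3 -m crank '0.085 -0.001 0 0.016 0 0 0;0.085 -0.001 0 0.016 0 0 0;0.085 -0.001 0 0.016 0 0 0;0.085 -0.001 0 0.016 0 0 0;0.085 -0.001 0 0.016 0 0 0;0.085 -0.001 0 0.016 0 0 0;0.085 0 0 0.003 0 0 0;0.085 0 0 0 0 0 0'
python3 -m crank '0.01 0 0 0 0 0 0;0.01 0 0 0 0 0 0;0.01 0 0 0 0 0 0;0.01 0 0 0 0 0 0;0.01 0 0 0 0 0 0;0.01 0 0 0 0 0 0;0.01 0 0 0 0 0 0;0.01 0 0 0 0 0 0' 30
python3 - <<'E'
from h import *
o=st();R=Ro.from_euler("xyz",o["tool_rot"]);print(R.inv().apply(ey*.01).round(4),R.inv().apply(o["force"]).round(1))
E
```

```text
clock: 15.52
position: [0.4645, -0.0929, 0.1472]
tool_rot: [-3.14, -0.348, 0.449]
force: [-1.1, 0.6, -0.5]
grip_width: 0.0851
finger_force: 0.0
clock: 16.18
position: [0.4637, -0.0908, 0.1482]
tool_rot: [-3.138, -0.348, 0.451]
force: [-13.7, 21.6, 24.5]
grip_width: 0.0218
finger_force: 33.7
t 16.18 pos [ 0.4637 -0.0908  0.1482] stand [-0.0824 -0.2398  0.1482] F [-13.7  21.6  24.5] w 0.0218 ff 33.7 q [ 0.56  0.4  -0.43  2.27 -0.19  0.23 -0.76]
[0.0094 0.     0.0034] [  5.6 -25.5 -24. ]
```

```bash
python3 -m crank '0.01 0 -0.003 -0.002 0 0 0;0.01 0.007 0 0.0025 0 0 0;0.01 0.007 0 0.0025 0 0 0;0.01 0.007 0 0.0025 0 0 0;0.01 0.007 0 0.0025 0 0 0;0.01 0.007 0 0.0025 0 0 0;0.01 0.007 0 0.0025 0 0 0;0.01 0 0 0 0 0 0'
python3 -c "
from h import *
st()"
```

```text
clock: 16.85
position: [0.5039, -0.0709, 0.1494]
tool_rot: [-3.141, -0.348, 0.449]
force: [3.1, -0.1, -29.5]
grip_width: 0.0214
finger_force: 33.7
t 16.85 pos [ 0.5039 -0.0709  0.1494] stand [-0.0829 -0.1949  0.1494] F [  3.1  -0.1 -29.5] w 0.0214 ff 33.7 q [ 0.42  0.43 -0.35  2.2  -0.17  0.25 -0.84]
```

```bash
python3 -m crank '0.01 0.004 0 0.003 0 0 0;0.01 0.004 0 0.002 0 0 0;0.01 0.004 0 0.0015 0 0 0;0.01 0.002 0 0.001 0 0 0;0.01 0 0 0 0 0 0;0.01 0 0 0 0 0 0;0.01 0 0 0 0 0 0;0.01 0 0 0 0 0 0'
python3 -c "
from h import *
st()"
```

```text
clock: 17.52
position: [0.5171, -0.0648, 0.1489]
tool_rot: [3.141, -0.349, 0.449]
force: [-27.1, -1.8, 27.7]
grip_width: 0.0219
finger_force: 42.8
t 17.52 pos [ 0.5171 -0.0648  0.1489] stand [-0.0826 -0.1804  0.1489] F [-27.1  -1.8  27.7] w 0.0219 ff 42.8 q [ 0.38  0.44 -0.33  2.17 -0.16  0.25 -0.87]
```

At the stop: the bolt moved 59 mm and there is a 27 N reaction. I'll release, back out and check.

```bash
python3 -m crank '0.085 0 0 0 0 0 0;0.085 0 0 0 0 0 0;0.085 0 0 0 0 0 0;0.085 0 0 0 0 0 0;0.085 0 0 0 0 0 0;0.085 0 0 -0.01 0 0 0;0.085 0 0 -0.02 0 0 0;0.085 0 0 -0.025 0 0 0'
python3 -m crank '0.085 -0.02 0 -0.025 0 0 0;0.085 -0.025 0 -0.025 0 0 0;0.085 -0.025 0 -0.025 0 0 0;0.085 -0.02 0 -0.02 0 0 0;0.085 0 0 0 0 0 0;0.085 0 0 0 0 0 0;0.085 0 0 0 0 0 0;0.085 0 0 0 0 0 0'
python3 - <<'E'
from h import *
st();stagez();ims=[]
for n,(x0,y0) in(("scene",(270,100)),("top",(235,110))):
    f=grab_frame(n)
    for b in blobs(f,"blue",(270,160,340,260)): d=np.array(b[2])-c; print(n,b,"stand",(d@ex).round(3),(d@ey).round(3))
    print(blobs(f,"red",(240,150,345,260)))
    ims.append(cv2.resize(f["pixels"][y0:y0+140,x0:x0+130,::-1],None,fx=3,fy=3,interpolation=2))
cv2.imwrite("pics/c4.png",np.hstack(ims))
E
```

```text
clock: 18.18
position: [0.4997, -0.0729, 0.1996]
tool_rot: [-3.14, -0.347, 0.449]
force: [0.1, -0.1, 0.1]
grip_width: 0.085
finger_force: 0.0
clock: 18.85
position: [0.3953, -0.1235, 0.2579]
tool_rot: [-3.142, -0.349, 0.449]
force: [0.3, -0.5, 1.2]
grip_width: 0.0852
finger_force: 0.0
t 18.85 pos [ 0.3953 -0.1235  0.2579] stand [-0.0826 -0.3156  0.2579] F [ 0.3 -0.5  1.2] w 0.0852 ff 0.0 q [ 0.76  0.1  -0.45  2.26 -0.37  0.56 -0.5 ]
scene batten z (by assumed lift 0,12,24,36; -y then +y) [0.2942 0.2973 0.2969 0.2965 0.2982 0.2985 0.2962 0.2976]
top batten z (by assumed lift 0,12,24,36; -y then +y) [0.0193 0.2952 0.2975 0.298  0.298  0.2986 0.2981 0.2984]
scene ([294, 193, 10, 13, 82], [298.9, 199.0], [0.524, -0.07, 0.164]) stand -0.075 -0.176
[]
top ([305, 222, 10, 12, 72], [309.4, 227.5], [0.521, -0.06, 0.167]) stand -0.085 -0.175
[([255, 190, 7, 5, 27], [258.2, 192.1], [0.632, 0.112, 0.139])]
```

View pics/c4.png

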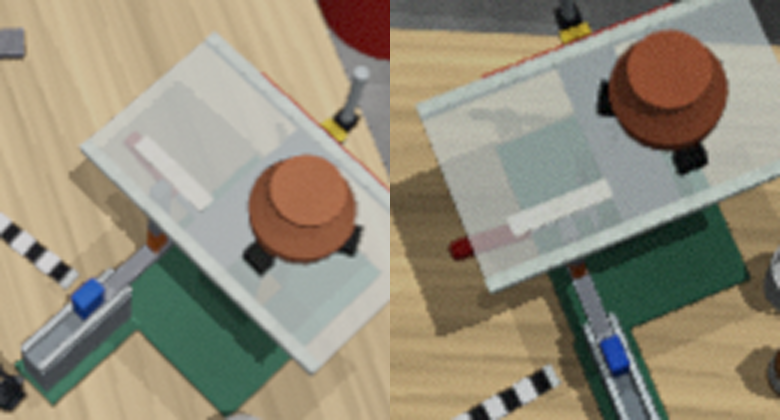

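The bolt's bar now sits under the orange foot: blue grip at (613,353) in the top-view half, moved about 59 mm in both views. The stage is level, the lever's red end is at its original place and height, and the hand is clear.

```bash
python3 -c "
from workcell import bot
print(bot.job_done())"
```

```text
the job is handed in; nothing more can be done
None
```

The job is handed in, with no verdict returned: by my measurements three full strokes brought the stage level with the pointer, the safety bolt is home (about 59 mm of travel, at its stop), the lever is raised at its top rest, and the robot touches nothing.

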